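# Unlock the lid stay and shut the light-tight optics box

### The arm

A 6-joint arm with a two-finger parallel gripper is mounted at the origin on the work surface. World frame = base frame: x ahead of the robot, y to its left, z up, the work surface at z = 0. Lengths are in m, angles in rad, forces in N, time in s.
With the tool pointing down it reaches from about 0.225 to 0.875 m from the base axis. Payload 3.4 kg.
Tool frame: the origin (TCP) lies between the finger pads; the fingertips stand 11 mm ahead of it and the grasp point (between the pads) lies 8 mm behind it; z points along the fingers, y is the direction in which the jaws open and shut (so a half turn about z gives the same grasp; the last joint's range is limited). The gripper opens to 85 mm and grips with 20 to 120 N. Pads are 22 mm wide; open, the fingers measure 114 mm over their backs; the gripper's body (76 mm by 85 mm) begins 54 mm behind the grasp point. The pads swing forward as they close: fully open they stand 13 mm farther back than shut.
Start: joints at [-1.34, 0.276, 1.505, -0, 1.361, -0.121], TCP at [0.198, -0.54, 0.242] pointing down, gripper open.
Joint ranges: [-2.89, 2.89], [-0.75, 2.08], [0.22, 2.7], [-1.18, 4.32], [0.11, 2.71], [-2.7, 2.7]. Speed limits (rad/s): [2.57, 2.57, 3.14, 3.14, 3.14, 3.14].

### API

Orientations are given as a unit quaternion [w, x, y, z].
In Python, from rig import manip gives the robot as it stands. The module is installed in compiled form; this text tells all that it offers.
- The arm moves only by the tool move_arm, never from a script. Its argument "series" is a list that holds one entry, the list of rows, each a list of 7 numbers: the shift along the world's x, y, z in m, then the turn, a rotation vector about the world's x, y, z in rad, then the finger opening in m, from 0 to 0.0854. A call has 1 to 20 rows; each row shifts and turns the commanded pose from where the row before left it; what a row does not reach is not made up. A row lasts 1/12 s, in which the tool goes at most 41.7 mm and 7.16 degrees, less where a joint would pass 70% of its speed; a pose out of reach is approached as far as the arm can. A call with a gripper value outside its range is refused whole. The fingers move at their own pace and stop on an object; "newtons" is the grip in N (left out, the last holds). Time passes only in rows, so rows that do not move let the fingers close. It gives the time, the measured TCP pose, the force and the opening at its end, in the units of the state.
- manip.get_state(): the state, without advancing time (a new reading comes with each control period).
- manip.get_image(name): name is "side" or "top" or "wrist"; returns a dict with "color" (400x640x3 uint8, red, green, blue), "fx", "fy", "cx", "cy" (pixels), "R" (3x3) and "t" (3): a world point X has camera coordinates R X + t; the wrist camera has in their place "tool_from_camera" (4x4, takes a point from camera to tool coordinates, whose origin is the TCP and whose axes are the flange's). Camera axes: x right, y down, z forward; pixel columns grow to the right and rows downward; lengths in m; the calibration is good to about 2 mm. A picture is of the moment at which its call begins: read the wrist's pose just before it. There is no depth.
- manip.sign_off(): hands the job in, once; it reports no verdict.
The state is a dict: "clock": time; "qpos": joint angles; "qd": joint speeds; "effort": joint torques, N m; "position": TCP position; "ee_rot": TCP orientation; "contact_force": force on the tool from outside, world axes, zero at the start; "moment": the same for the moment, N m; "width": finger opening in m.
Only numpy, scipy, OpenCV 4.12 (cv2) and the standard library are available. Lean on these libraries where they do the work, as an engineer would, in place of code of your own. Each camera call takes 0.05 s, during which the arm holds its last target.

### The job

The lid of the black optics box is propped open by a folding stay. With the fingertips, without pinching it, nudge the stay's red knee knob up and well past centre so that the stay unlocks, then lower the lid gently and press it fully shut. The stay and lid are light: push with no more force than they need (under 25 N), let go at the end, and leave the lens post, bottle and screwdriver where they are.

Things in the scene. Friction and masses are not known exactly. Their poses are not given: they have to be found in the camera images.
- box: Fixed black open-topped box, 170 (x) by 200 (y) by 95 mm high, on the table. Origin: centre of its underside; z up. The lid's hinge runs along the box's x axis on the +y side; the stay is outside the +x wall. The box stands turned by up to 0.3 rad either way.
- lid_hinge (a point): Middle of the lid's hinge axis, at (0, 100, 100) mm in the box frame; axes as the box. The axis is the box's x axis.
- stay_pivot (a point): Fixed lower pivot of the stay, at (92, -35, 80) mm in the box frame; axes as the box. The lower link (70 mm from pivot to knee) turns here about the box's x axis.
- knee_knob (a point): Middle of the red knob at the knee: cylinder 14 mm across, 36 mm long, parallel to the box's x axis, beyond the stay on its +x side. Fixed to the lower link, it moves on a circle of 70 mm radius about stay_pivot's axis, 36 mm further out (+x) than stay_pivot. It starts about 50 mm above and 49 mm to the hinge side of the pivot; unlocking moves it up and towards -y of the box.
- knee (a joint): Angle between the stay's two links, rad. 0: locked, on its stop below centre; 0.12: straight; more: past centre, unlocked; about 3.0 with the lid shut. Stiff with friction: pushing the knob from its hinge side with 5 to 13 N moves it and it stays where left. Just past centre it still jams when the lid is pushed; from about 0.5 on the lid comes down with light pushes.
- lid (a joint): Lid angle, rad. 0: propped open (1.31 above shut, leaning over the box); grows as it closes; 1.31: fully shut, level, against a hard stop (1 mm of overdrive there may mean 20 N or more: stop at the first rise in force). A friction hinge holds the lid wherever it is left, so it must be pushed all the way and does not drop the last bit. It cannot close while the stay is locked.
- lid_panel: The flat lid, 170 (along the hinge) by 192 by 8 mm thick, from 10 to 202 mm from the hinge axis, about 0.35 kg; its mid-plane passes through the hinge axis. Origin on the hinge axis; its -y axis points from the hinge to the free edge, z out of its outer face. It bears at the outer face a yellow stripe near the free edge. A push of 1 to 5 N near the free edge moves it.
- lid_edge (a point): Middle of the lid's free edge, 202 mm from the hinge axis; axes as the lid.
- stay_lower: Lower link of the stay, with the knob and all it carries: flat steel bar 11 by 3 mm. Origin at stay_pivot; -y axis points along the link to the knee. The upper link, 96 mm, goes on from the knee to a pin at the lid's +x side edge, 110 mm from the hinge, about 36 mm nearer the box's middle than the knob's middle.
- lens_post: Bystander: round black lens mount on a steel post, 100 mm high, foot 52 mm across. Origin at the centre of its underside.
- oil_bottle: Bystander: small amber bottle, 36 mm across, 70 mm high. Origin at the centre of its underside.
- driver: Bystander: screwdriver with an orange handle lying on the table, 160 mm long. Origin at the middle of its underside.

How it is judged:
By the outcome, as a careful person would: the job done as asked, in the order asked, and still so for the second after the job is handed in, with the robot touching nothing.
It also fails if it takes over 72 s, if anything falls off the work surface, if the arm or the gripper's body presses on something with over 40 N, if the wrist force passes 120 N, or if a joint passes its speed limit or range.

## Working session

There is one attempt and no reset: what is moved stays moved. The work goes in short steps, Python scripts to look and compute and a tool call to move; the robot and the scene stay as the last step left them, time stands still between calls to the robot, and variables do not carry over. Pictures are saved under pics/ and viewed, and the job is handed in when it is done.

Besides the shell and the picture viewer there is one more tool, called after ">>>" by a JSON object that holds its "name" and its "arguments", one argument or row to a line. move_arm: Moves the arm, as the interface text tells. Its arguments: {"type":"object","properties":{"series":{"type":"array"},"newtons":{"type":"number"}},"required":["series"]}

```bash
mkdir -p pics; python3 - <<'E'
from rig import manip
import cv2,json,numpy as np
print(manip.get_state())
for n in ["side","top","wrist"]:
    d=manip.get_image(n); cv2.imwrite(f"pics/{n}0.png",d["color"][:,:,::-1])
    print(n,{k:np.array(v).round(4).tolist() for k,v in d.items() if k!="color"})
E
```

```text
{'clock': 0.0, 'qpos': array([-1.34003961e+00,  2.76584486e-01,  1.50614943e+00,  7.49121706e-06,
        1.36067724e+00, -1.20957838e-01]), 'qd': array([0.0010981 , 0.00118081, 0.00166428, 0.00166616, 0.00090432,
       0.00136765]), 'effort': array([ 2.38640183e-03, -4.16762209e+01, -2.45803231e+01,  9.80895288e-05,
        1.08137535e-02, -2.19918121e-05]), 'position': array([ 0.19799479, -0.53929335,  0.24143918]), 'ee_rot': array([-9.08082762e-04,  9.84576649e-01,  1.74951412e-01, -4.62353370e-05]), 'contact_force': array([-0.84230824, -0.63845515, -0.14047427]), 'moment': array([ 0.00650447, -0.05812688, -0.01811417]), 'width': 0.08521772089958299}
side {'fx': 425.8669, 'fy': 425.8669, 'cx': 320.5444, 'cy': 196.5473, 'R': [[-0.7753, 0.6314, 0.0187], [0.4156, 0.5322, -0.7376], [-0.4756, -0.5641, -0.675]], 't': [0.4359, -0.149, 1.4014]}
top {'fx': 516.226, 'fy': 516.226, 'cx': 318.836, 'cy': 199.1332, 'R': [[-0.0215, -0.9998, -0.0016], [-0.9832, 0.0214, -0.1815], [0.1815, -0.0024, -0.9834]], 't': [0.0372, 0.6004, 1.3773]}
wrist {'fx': 295.3864, 'fy': 295.3864, 'cx': 320.885, 'cy': 191.273, 'tool_from_camera': [[-0.0004, -0.9497, -0.3133, 0.0792], [1.0, -0.0001, -0.001, -0.0012], [0.0009, -0.3133, 0.9497, -0.1319], [0.0, 0.0, 0.0, 1.0]]}
```

View pics/side0.png

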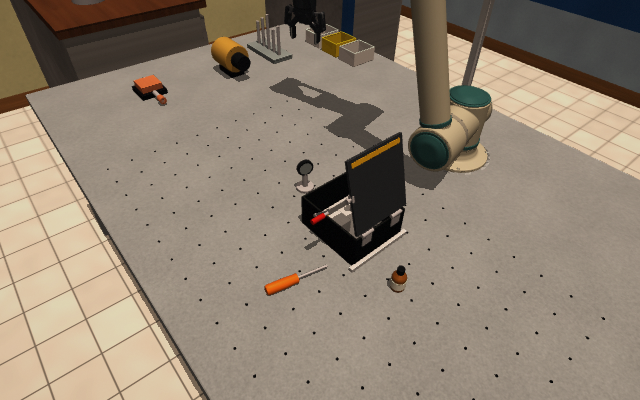

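View pics/top0.png

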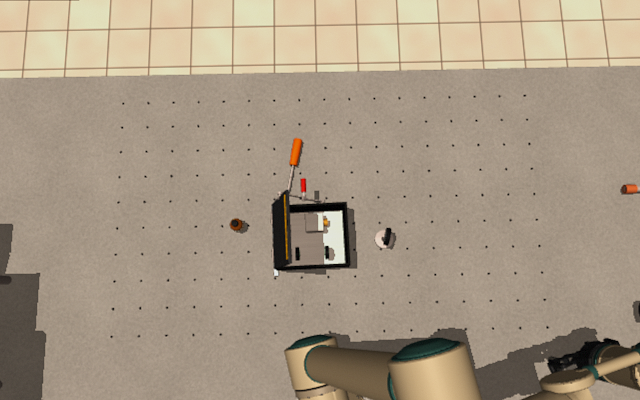

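View pics/wrist0.png

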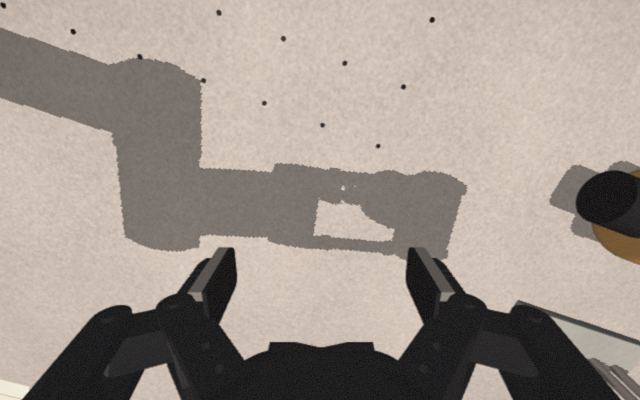

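```bash
python3 - <<'E'
import cv2
a=cv2.imread("pics/top0.png")[130:290,220:420]; cv2.imwrite("pics/topc.png",cv2.resize(a,None,fx=4,fy=3.75*4/3.75,interpolation=cv2.INTER_CUBIC)[:600])
a=cv2.imread("pics/side0.png")[120:300,250:450]; cv2.imwrite("pics/sidec.png",cv2.resize(a,None,fx=3.3,fy=3.3,interpolation=cv2.INTER_CUBIC))
E
```

```text
(no output)
```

View pics/topc.png

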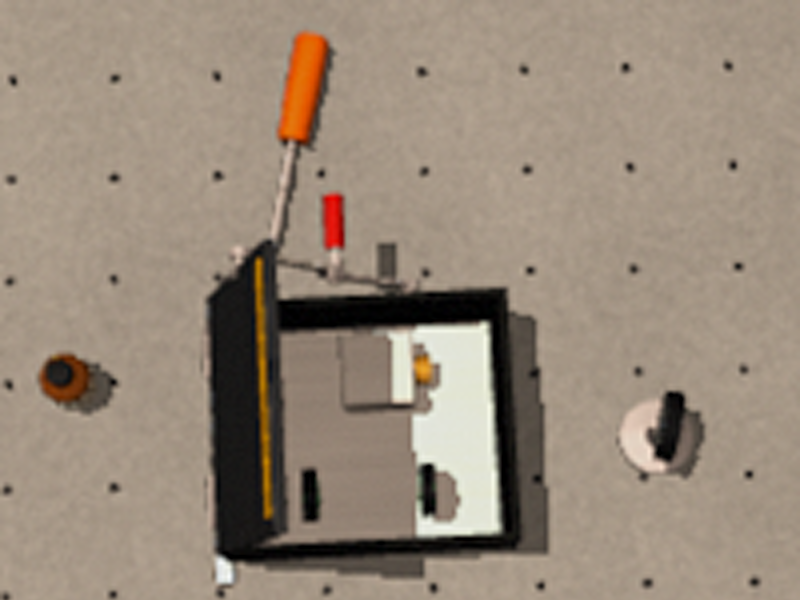

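View pics/sidec.png

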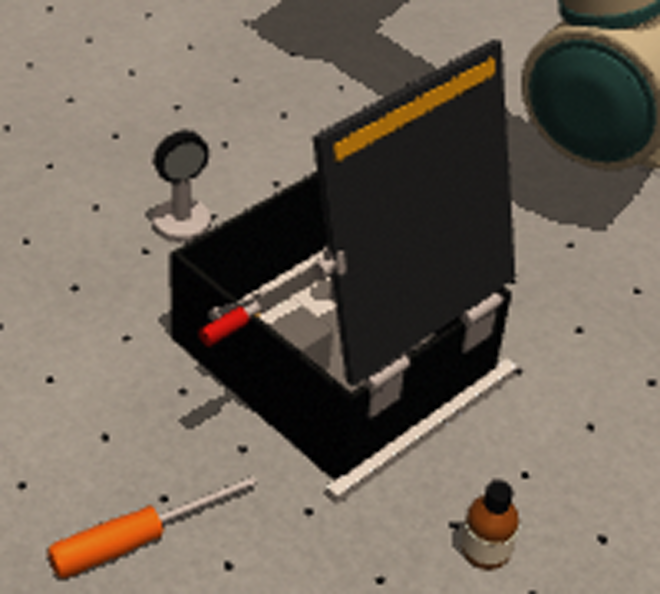

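```bash
cat > h.py <<'E'
import numpy as np
from scipy.optimize import least_squares
from scipy.spatial.transform import Rotation as Ro
CAM={"side":dict(f=425.8669,c=(320.5444,196.5473),R=[[-0.7753,0.6314,0.0187],[0.4156,0.5322,-0.7376],[-0.4756,-0.5641,-0.675]],t=[0.4359,-0.149,1.4014]),
"top":dict(f=516.226,c=(318.836,199.1332),R=[[-0.0215,-0.9998,-0.0016],[-0.9832,0.0214,-0.1815],[0.1815,-0.0024,-0.9834]],t=[0.0372,0.6004,1.3773])}
def proj(n,X):
    c=CAM[n];p=np.array(c["R"])@X+np.array(c["t"]);return c["f"]*p[:2]/p[2]+np.array(c["c"])
def b2w(p,P): # P box pt in m
    c,s=np.cos(p[2]),np.sin(p[2]);return np.array([p[0]+c*P[0]-s*P[1],p[1]+s*P[0]+c*P[1],P[2]])
def lidpt(a,x,r,h=0): # a lid angle (0 open); r from hinge, h height out of outer face
    e=1.31-a; return np.array([x,.1-r*np.cos(e)+h*np.sin(e),.1+r*np.sin(e)+h*np.cos(e)])
E
cat > fit.py <<'E'
from h import *
T=lambda u,v:(220+u/4,130+v/4); S=lambda u,v:(250+u/3.3,120+v/3.3)
obs=[("top",(.085,-.1,.095),T(506,290)),("top",(-.085,-.1,.095),T(519,545)),("top",(.128,.014,.13),T(333,222)),
("side",(.085,-.1,.095),S(170,250)),("side",(.128,.014,.13),S(225,326)),("side",(.085,.1,0),S(338,480)),
("side",lidpt(0,.085,.202,.004),S(315,137)),("side",lidpt(0,-.085,.202,.004),S(500,42)),
("top",lidpt(0,.085,.202,.004),T(270,243)),("top",lidpt(0,-.085,.202,-.004),T(286,528))]
f=lambda p:np.concatenate([proj(n,b2w(p,np.array(P)))-o for n,P,o in obs])
r=least_squares(f,[.5,0,0]);print(r.x,r.fun.reshape(-1,2).round(1))
p=r.x
for k,P in dict(knob=(.128,.014,.13),piv=(.092,-.035,.08),edge=lidpt(0,0,.202),hinge=(0,.1,.1)).items(): print(k,b2w(p,np.array(P)).round(4))
E
python3 fit.py
```

```text
[0.49784662 0.0466899  0.01466797] [[ 0.8 -0.6]
 [ 0.5 -0.8]
 [ 0.8 -0.4]
 [ 0.2 -0.8]
 [-0.8 -1.2]
 [ 0.2  1.2]
 [ 1.1 -0.5]
 [ 1.2 -0.9]
 [-1.4 -1.8]
 [-0.   0.9]]
knob [0.6256 0.0626 0.13  ]
piv [0.5904 0.013  0.08  ]
edge [0.4971 0.0946 0.2952]
hinge [0.4964 0.1467 0.1   ]
```

>>> {"name": "move_arm", "arguments": {
  "series": [
    [[0.005,0.01,0.03,0,0,0,0],[0.02,0.032,0.01,0,0,-0.02,0],[0.02,0.032,0.01,0,0,-0.02,0],[0.02,0.032,0.01,0,0,-0.02,0],[0.02,0.032,0.01,0,0,-0.02,0],[0.02,0.032,0.01,0,0,-0.02,0],[0.02,0.032,0.01,0,0,-0.02,0],[0.02,0.032,0.01,0,0,-0.02,0],[0.02,0.032,0.01,0,0,-0.02,0],[0.02,0.032,0.01,0,0,-0.02,0],[0.02,0.032,0.01,0,0,-0.02,0],[0.02,0.032,0.005,0,0,-0.02,0],[0.02,0.032,0.005,0,0,-0.02,0],[0.02,0.032,0.005,0,0,-0.02,0],[0.02,0.032,0,0,0,-0.02,0],[0.02,0.032,0,0,0,-0.02,0],[0.02,0.032,0,0,0,-0.02,0],[0.02,0.032,0,0,0,-0.013,0],[0.02,0.032,0,0,0,0,0],[0.02,0.032,0,0,0,0,0]]
  ],
  "newtons": 30
}}

```text
clock: 1.82
position: [0.5836, 0.0801, 0.387]
ee_rot: [0.0, 1.0, 0.01, -0.0]
contact_force: [0.8, -0.6, 0.0]
width: -0.0
```

>>> {"name": "move_arm", "arguments": {
  "series": [
    [[0.01,0.02,0,-0.1,0,0,0],[0.01,0.02,0,-0.1,0,0,0],[0.01,0.02,0,-0.1,0,0,0],[0.01,0.02,0,-0.1,0,0,0],[0.01,0.02,0,-0.1,0,0,0],[0.01,0.019,-0.02,0,0,0,0],[0,0,-0.03,0,0,0,0],[0,0,-0.03,0,0,0,0],[0,0,0,0,0,0,0],[0,0,0,0,0,0,0]]
  ]
}}

```text
clock: 2.65
position: [0.6425, 0.197, 0.3055]
ee_rot: [0.249, 0.969, 0.01, -0.005]
contact_force: [0.1, -0.4, 0.2]
width: -0.0004
```

```bash
python3 - <<'E'
from rig import manip
import cv2
s=manip.get_state();print(s['position'],s['ee_rot'],s['qpos'],s['contact_force'])
for n in ["side","top"]:
    d=manip.get_image(n); a=d["color"][:,:,::-1]
    a=a[60:300,220:460] if n=="side" else a[100:300,200:440]
    cv2.imwrite(f"pics/{n}1.png",cv2.resize(a,None,fx=2.5,fy=2.5,interpolation=cv2.INTER_CUBIC))
E
```

```text
[0.64249533 0.19696773 0.30552183] [ 0.2485328   0.96856294  0.00982547 -0.00455463] [ 0.42450451  0.52862957  1.05359541 -0.46167132  1.76388087  1.93216045] [ 0.08673761 -0.37772734  0.18608634]
```

View pics/side1.png

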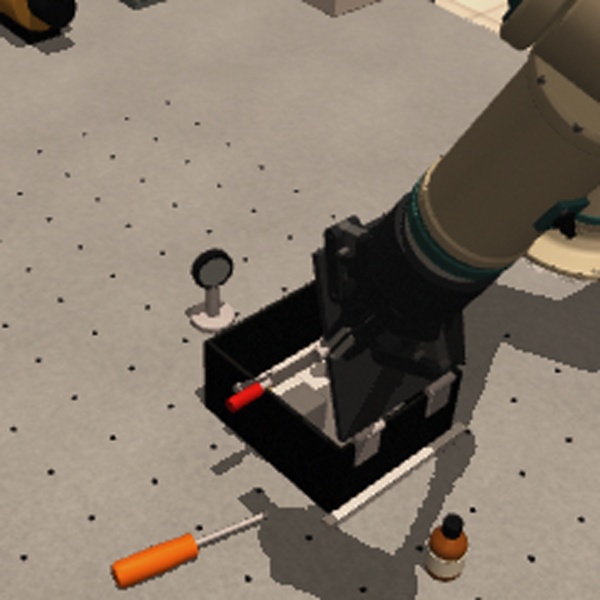

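View pics/top1.png

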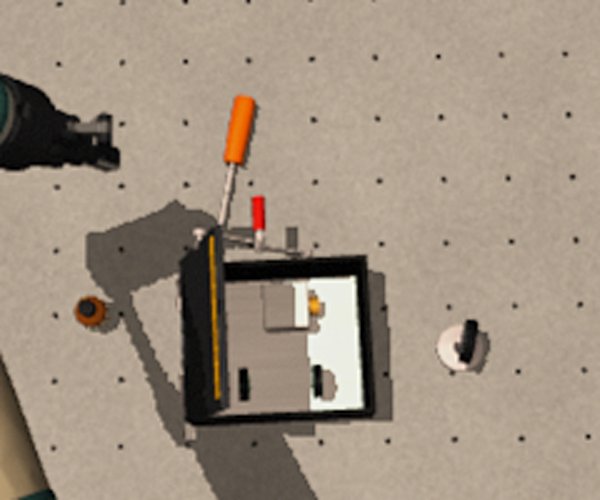

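>>> {"name": "move_arm", "arguments": {
  "series": [
    [[0,-0.008,-0.016,0,0,0,0],[0,-0.008,-0.016,0,0,0,0],[0,-0.008,-0.016,0,0,0,0],[0,-0.008,-0.016,0,0,0,0],[0,-0.008,-0.016,0,0,0,0],[0,-0.008,-0.016,0,0,0,0],[0,-0.008,-0.016,0,0,0,0],[0,0,0,0,0,0,0]]
  ]
}}

```text
clock: 3.42
position: [0.6428, 0.1392, 0.1952]
ee_rot: [0.248, 0.969, 0.008, -0.003]
contact_force: [-0.8, -0.3, -0.8]
width: -0.0
```

```bash
cat > look.py <<'E'
import sys
from rig import manip
import cv2
s=manip.get_state();print(s['clock'],s['position'].round(4),s['ee_rot'].round(3),s['qpos'].round(2),s['contact_force'].round(1))
i=sys.argv[1]
for n in sys.argv[2:]:
    d=manip.get_image(n); a=d["color"][:,:,::-1]; cv2.imwrite(f"pics/{n}{i}_raw.png",a)
    a=a[60:300,220:460] if n=="side" else (a[100:300,200:440] if n=="top" else a[:,:])
    f=2.5 if n!="wrist" else 1
    cv2.imwrite(f"pics/{n}{i}.png",cv2.resize(a,None,fx=f,fy=f,interpolation=cv2.INTER_CUBIC))
E
python3 look.py 2 side top wrist
```

```text
3.4167 [0.6428 0.1392 0.1952] [ 0.248  0.969  0.008 -0.003] [ 0.35  0.54  1.31 -0.47  1.49  1.99] [-0.8 -0.3 -0.8]
```

View pics/side2.png

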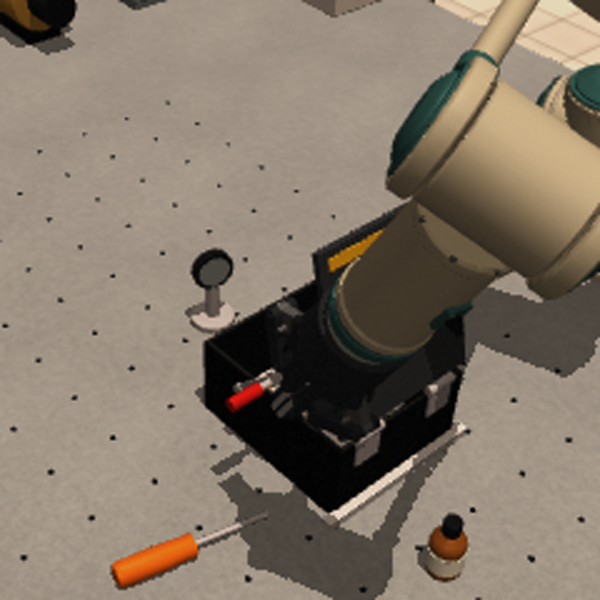

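View pics/top2.png

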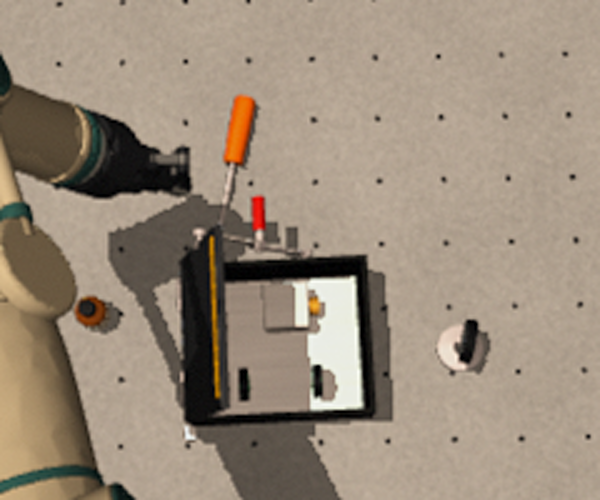

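View pics/wrist2.png

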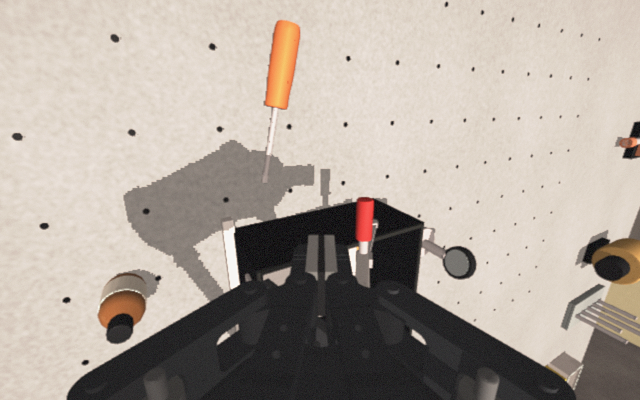

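```bash
python3 - <<'E'
import numpy as np
M=np.array([[-0.0004,-0.9497,-0.3133,0.0792],[1.0,-0.0001,-0.001,-0.0012],[0.0009,-0.3133,0.9497,-0.1319],[0,0,0,1]])
for z in (.011,0,-.01,-.02,-.03,-.04):
  for y in (0,.0145):
    c=np.linalg.solve(M,[0.0,y,z,1]);print(z,y,(295.4*c[:2]/c[2]+[320.9,191.3]).round(),c[2].round(3))
E
python3 - <<'E'
import cv2
a=cv2.imread("pics/wrist2_raw.png")[190:400,200:440]
cv2.imwrite("pics/w2c.png",cv2.resize(cv2.convertScaleAbs(a,alpha=2,beta=30),None,fx=2.8,fy=2.8))
E
```

```text
0.011 0 [323. 247.] 0.161
0.011 0.0145 [350. 247.] 0.16
0 0 [324. 258.] 0.15
0 0.0145 [352. 258.] 0.15
-0.01 0 [324. 269.] 0.141
-0.01 0.0145 [354. 269.] 0.141
-0.02 0 [324. 282.] 0.131
-0.02 0.0145 [357. 282.] 0.131
-0.03 0 [324. 296.] 0.122
-0.03 0.0145 [359. 296.] 0.122
-0.04 0 [324. 314.] 0.112
-0.04 0.0145 [363. 314.] 0.112
```

View pics/w2c.png

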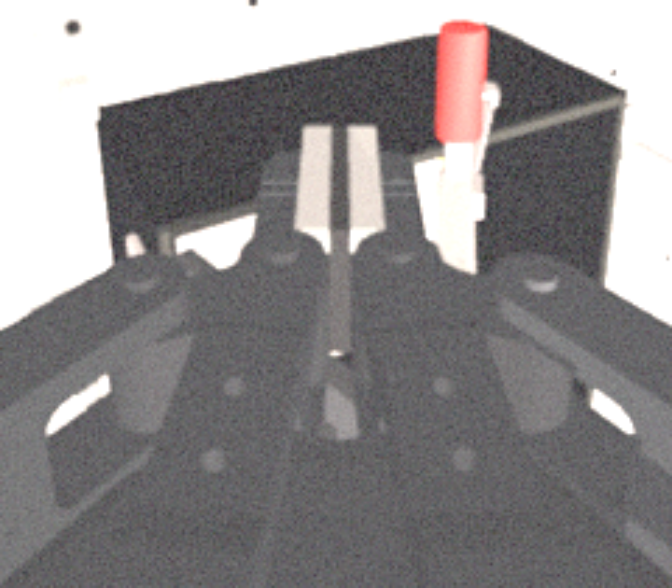

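>>> {"name": "move_arm", "arguments": {
  "series": [
    [[0,-0.006,-0.014,0,0,0,0],[0,-0.006,-0.014,0,0,0,0],[0,-0.006,-0.014,0,0,0,0],[0,-0.007,-0.014,0,0,0,0],[0,-0.007,-0.014,0,0,0,0],[0,-0.007,-0.013,0,0,0,0],[0,0,0,0,0,0,0],[0,0,0,0,0,0,0]]
  ]
}}

```text
clock: 4.23
position: [0.644, 0.1026, 0.1136]
ee_rot: [0.247, 0.969, 0.009, -0.001]
contact_force: [-0.1, 0.4, -0.1]
width: -0.0002
```

```bash
python3 look.py 3 side top
```

```text
4.2333 [0.644  0.1026 0.1136] [ 0.247  0.969  0.009 -0.001] [ 0.3   0.58  1.45 -0.49  1.31  2.03] [-0.1  0.4 -0.1]
```

View pics/side3.png

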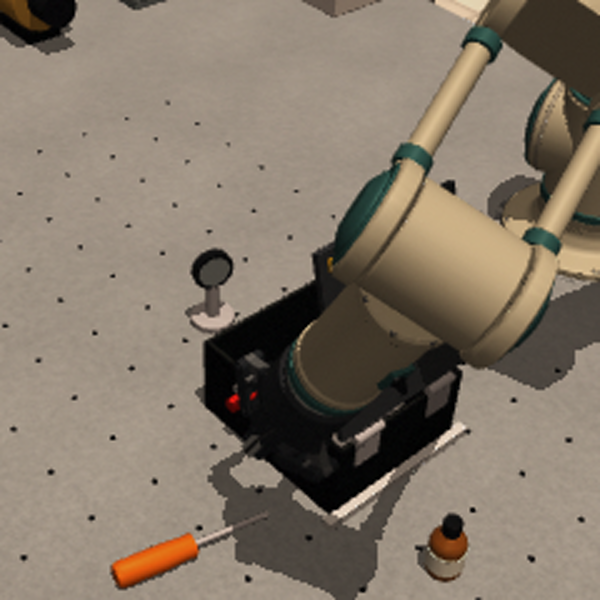

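View pics/top3.png

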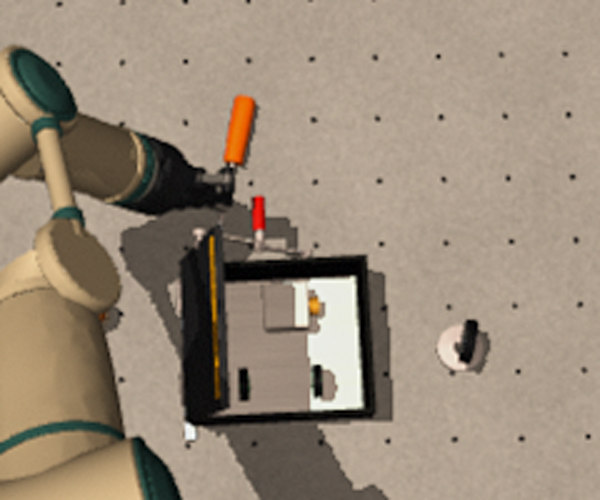

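>>> {"name": "move_arm", "arguments": {
  "series": [
    [[-0.002,0,0,0,0.08,0,0],[-0.003,0,0,0,0.07,0,0],[0,-0.003,0.002,0,0,0,0],[0,-0.003,0.002,0,0,0,0],[0,0,0,0,0,0,0]]
  ]
}}

```text
clock: 4.75
position: [0.6385, 0.0958, 0.1176]
ee_rot: [0.246, 0.966, 0.027, -0.074]
contact_force: [-0.1, -0.3, 0.9]
width: 0.0
```

```bash
python3 - <<'E'
from h import *
from scipy.optimize import brentq
p=[.4978,.0467,.0147]
P=np.array([-.035,.08])
for k in (0,.12,.3,.5,.7,.9,1.1,1.5,2,2.5,3):
    D=np.sqrt(.07**2+.096**2+2*.07*.096*np.cos(k-.12))
    pin=lambda a:lidpt(a,0,.11)[1:]
    g=lambda a:np.linalg.norm(pin(a)-P)-D
    try:a=brentq(g,-.2,1.5)
    except Exception:
        print(k,g(-.2),g(1.4));continue
    v=pin(a)-P; al=np.arctan2(v[1],v[0]); off=np.arctan2(.096*np.sin(k-.12),.07+.096*np.cos(k-.12))
    ph=al+off
    K=P+.07*np.array([np.cos(ph),np.sin(ph)])
    print(k,"lid",round(a,3),"phi",round(np.degrees(ph),1),"knobW",b2w(p,np.array([.128,*K])).round(4))
E
```

```text
0 lid -0.005 phi 45.7 knobW [0.6256 0.0624 0.1301]
0.12 lid -0.008 phi 49.6 knobW [0.6256 0.0589 0.1333]
0.3 lid -0.001 phi 55.8 knobW [0.6257 0.053  0.1379]
0.5 lid 0.024 phi 63.0 knobW [0.6258 0.0454 0.1423]
0.7 lid 0.066 phi 70.5 knobW [0.626  0.0369 0.146 ]
0.9 lid 0.123 phi 78.5 knobW [0.6261 0.0276 0.1486]
1.1 lid 0.195 phi 86.8 knobW [0.6262 0.0175 0.1499]
1.5 lid 0.374 phi 104.2 knobW [ 0.6266 -0.0035  0.1479]
2 lid 0.647 phi 127.1 knobW [ 0.6269 -0.0287  0.1358]
2.5 lid 0.956 phi 150.9 knobW [ 0.6272 -0.0475  0.1141]
3 lid 1.287 phi 174.4 knobW [ 0.6273 -0.0561  0.0868]
```

>>> {"name": "move_arm", "arguments": {
  "series": [
    [[0,-0.003,0.0015,0,0,0,0],[0,-0.003,0.0015,0,0,0,0],[0,-0.002,0.001,0,0,0,0],[0,-0.002,0.001,0,0,0,0],[0,0,0,0,0,0,0]]
  ]
}}

```text
clock: 5.17
position: [0.6381, 0.0857, 0.1218]
ee_rot: [0.246, 0.966, 0.027, -0.075]
contact_force: [0.5, -0.3, -0.2]
width: 0.0001
```

>>> {"name": "move_arm", "arguments": {
  "series": [
    [[0,-0.001,0.0005,0,0,0,0],[0,-0.001,0.0005,0,0,0,0],[0,0,0,0,0,0,0]]
  ]
}}

```text
clock: 5.42
position: [0.6381, 0.084, 0.1224]
ee_rot: [0.246, 0.966, 0.028, -0.075]
contact_force: [-0.5, -0.7, 0.4]
width: 0.0002
```

>>> {"name": "move_arm", "arguments": {
  "series": [
    [[0,-0.001,0.0005,0,0,0,0],[0,-0.001,0.0005,0,0,0,0],[0,0,0,0,0,0,0]]
  ]
}}

```text
clock: 5.67
position: [0.6382, 0.082, 0.1234]
ee_rot: [0.246, 0.966, 0.028, -0.075]
contact_force: [-1.0, -0.3, 0.2]
width: 0.0001
```

>>> {"name": "move_arm", "arguments": {
  "series": [
    [[0,-0.001,0.0005,0,0,0,0],[0,-0.001,0.0005,0,0,0,0],[0,0,0,0,0,0,0]]
  ]
}}

```text
clock: 5.92
position: [0.6382, 0.0813, 0.1239]
ee_rot: [0.245, 0.966, 0.028, -0.075]
contact_force: [0.1, 3.3, -2.1]
width: -0.0002
```

>>> {"name": "move_arm", "arguments": {
  "series": [
    [[0,-0.001,0.0005,0,0,0,0],[0,0,0,0,0,0,0]]
  ]
}}

```text
clock: 6.08
position: [0.6382, 0.0804, 0.1247]
ee_rot: [0.245, 0.966, 0.028, -0.075]
contact_force: [0.1, 3.9, -0.7]
width: -0.0002
```

>>> {"name": "move_arm", "arguments": {
  "series": [
    [[0,-0.001,0.0007,0,0,0,0],[0,0,0,0,0,0,0]]
  ]
}}

```text
clock: 6.25
position: [0.6382, 0.0795, 0.1256]
ee_rot: [0.245, 0.966, 0.028, -0.075]
contact_force: [0.1, 5.5, 1.0]
width: 0.0003
```

>>> {"name": "move_arm", "arguments": {
  "series": [
    [[0,-0.0014,0.0011,0,0,0,0],[0,-0.0014,0.0011,0,0,0,0],[0,-0.0014,0.0011,0,0,0,0],[0,0,0,0,0,0,0]]
  ]
}}

```text
clock: 6.58
position: [0.6384, 0.0753, 0.1296]
ee_rot: [0.245, 0.966, 0.028, -0.074]
contact_force: [-0.1, 6.3, 3.8]
width: -0.0003
```

>>> {"name": "move_arm", "arguments": {
  "series": [
    [[0,-0.0014,0.001,0,0,0,0],[0,-0.0014,0.001,0,0,0,0],[0,-0.0014,0.0008,0,0,0,0],[0,0,0,0,0,0,0]]
  ]
}}

```text
clock: 6.92
position: [0.6385, 0.0715, 0.1328]
ee_rot: [0.245, 0.966, 0.028, -0.074]
contact_force: [-0.4, 7.6, 4.1]
width: 0.0002
```

```bash
python3 look.py 4 top
```

```text
6.9167 [0.6385 0.0715 0.1328] [ 0.245  0.966  0.028 -0.074] [ 0.24  0.6   1.36 -0.45  1.46  1.87] [-0.4  7.6  4.1]
```

View pics/top4.png

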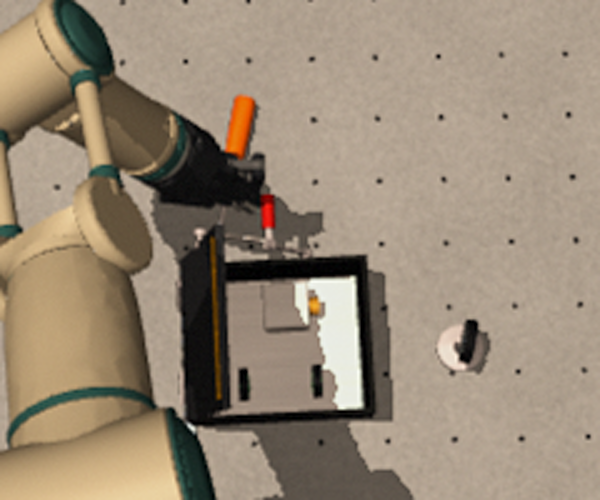

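>>> {"name": "move_arm", "arguments": {
  "series": [
    [[0,-0.0016,0.0011,0,0,0,0],[0,-0.0016,0.0011,0,0,0,0],[0,-0.0016,0.001,0,0,0,0],[0,-0.0016,0.001,0,0,0,0],[0,0,0,0,0,0,0]]
  ]
}}

```text
clock: 7.38
position: [0.6387, 0.065, 0.1373]
ee_rot: [0.245, 0.966, 0.028, -0.073]
contact_force: [-0.5, 6.4, 4.2]
width: 0.0002
```

>>> {"name": "move_arm", "arguments": {
  "series": [
    [[0,-0.0016,0.001,0,0,0,0],[0,-0.0016,0.001,0,0,0,0],[0,-0.0016,0.0009,0,0,0,0],[0,-0.0016,0.0009,0,0,0,0],[0,0,0,0,0,0,0]]
  ]
}}

```text
clock: 7.8
position: [0.6389, 0.0582, 0.1411]
ee_rot: [0.245, 0.966, 0.028, -0.073]
contact_force: [1.1, 6.0, 4.1]
width: -0.0004
```

```bash
python3 look.py 5 top
```

```text
7.8 [0.6389 0.0582 0.1411] [ 0.245  0.966  0.028 -0.073] [ 0.22  0.59  1.36 -0.46  1.46  1.85] [1.1 6.  4.1]
```

View pics/top5.png

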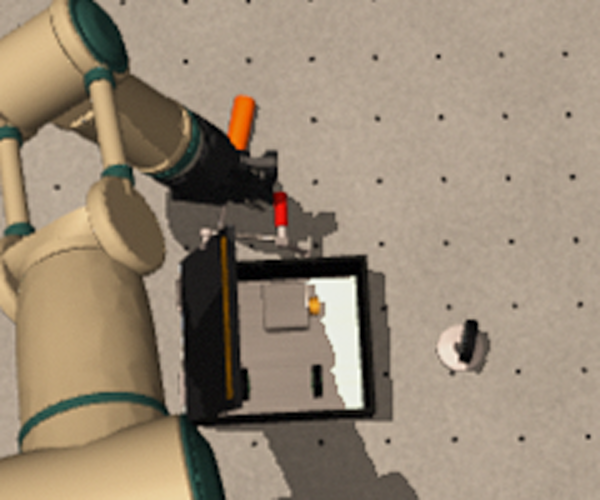

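>>> {"name": "move_arm", "arguments": {
  "series": [
    [[0,-0.0018,0.0008,0,0,0,0],[0,-0.0018,0.0007,0,0,0,0],[0,-0.0018,0.0007,0,0,0,0],[0,-0.0018,0.0006,0,0,0,0],[0,-0.0018,0.0006,0,0,0,0],[0,-0.0018,0.0005,0,0,0,0],[0,-0.0018,0.0005,0,0,0,0],[0,0,0,0,0,0,0]]
  ]
}}

```text
clock: 8.52
position: [0.6392, 0.0451, 0.1454]
ee_rot: [0.246, 0.966, 0.028, -0.073]
contact_force: [0.9, 4.3, 3.1]
width: -0.0001
```

```bash
python3 look.py 6 top side
```

```text
8.5167 [0.6392 0.0451 0.1454] [ 0.246  0.966  0.028 -0.073] [ 0.21  0.58  1.37 -0.46  1.46  1.84] [0.9 4.3 3.1]
```

View pics/top6.png

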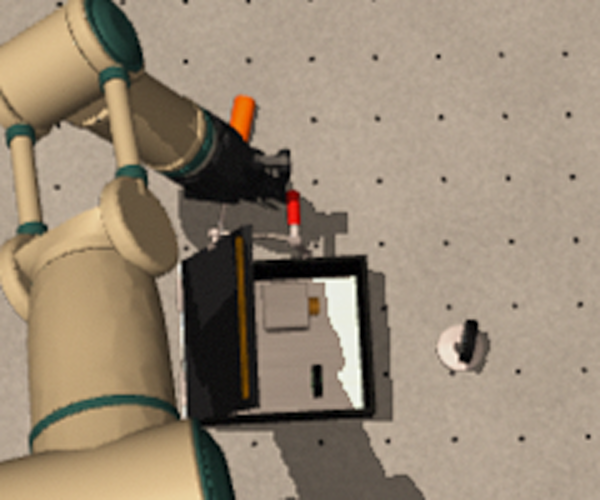

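View pics/side6.png

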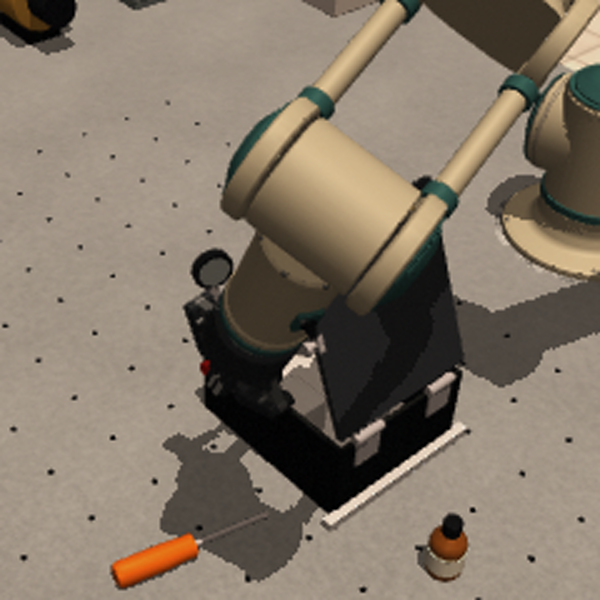

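>>> {"name": "move_arm", "arguments": {
  "series": [
    [[0,0.006,-0.003,0,0,0,0],[0,0.01,-0.002,0,0,0,0],[0,0.01,0.01,0,0,0,0],[0,0.01,0.02,0,0,0,0],[0,0.01,0.02,0,0,0,0],[0,0.01,0.02,0,0,0,0],[0,0.01,0.025,0,0,0,0],[0,0.01,0.025,0,0,0,0],[0,0.01,0.025,0,0,0,0],[0,0.01,0.025,0,0,0,0],[0,0.01,0.025,0,0,0,0],[-0.01,0.01,0.025,0,-0.075,0,0],[-0.02,0,0.015,0,-0.075,0,0],[-0.02,0,0,0,0,0,0],[-0.02,0,0,-0.1,0,0,0],[-0.02,0,0,-0.1,0,0,0],[-0.02,0,0,-0.1,0,0,0],[-0.02,0,0,0,0,0,0],[0,0,0,0,0,0,0],[0,0,0,0,0,0,0]]
  ]
}}

```text
clock: 10.28
position: [0.5076, 0.161, 0.3738]
ee_rot: [0.39, 0.921, 0.01, -0.004]
contact_force: [0.2, -0.2, 0.5]
width: 0.0002
```

```bash
python3 look.py 7 top side
```

```text
10.2833 [0.5076 0.161  0.3738] [ 0.39   0.921  0.01  -0.004] [ 0.58  0.39  1.28 -0.69  1.9   2.04] [ 0.2 -0.2  0.5]
```

View pics/top7.png

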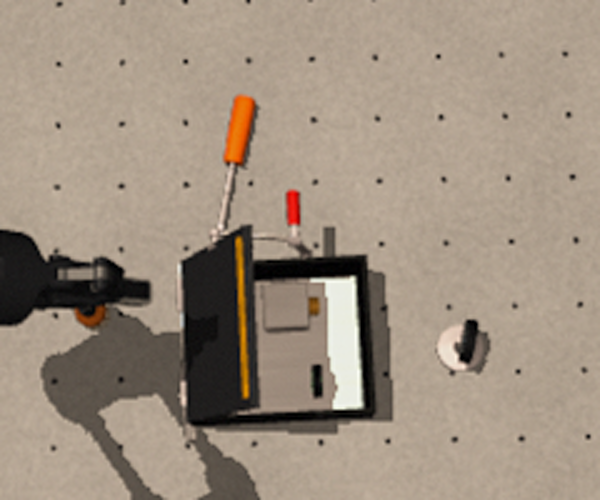

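View pics/side7.png

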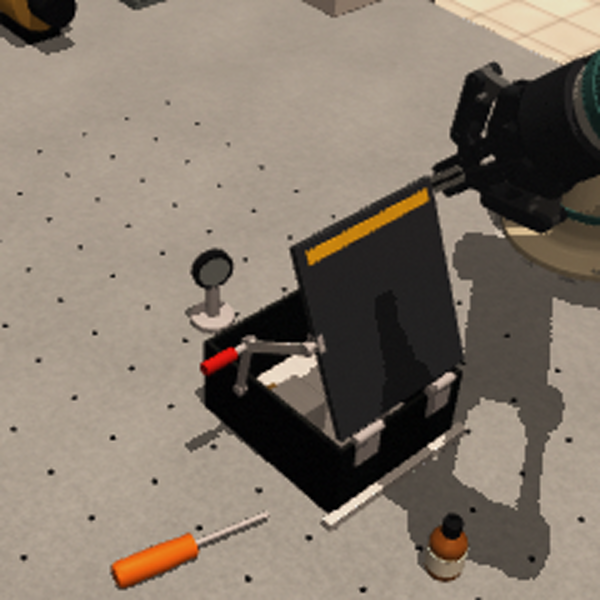

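```bash
python3 - <<'E'
from h import *
p=[.4978,.0467,.0147]
for a in (.05,.1,.13,.16,.2,.25): print(a,proj("side",b2w(p,lidpt(a,.085,.202,.004))).round(1),proj("side",b2w(p,lidpt(a,-.085,.202,.004))).round(1))
print("obs",220+292/2.5,60+247/2.5,220+432/2.5,60+180/2.5)
for e in (1.18,1.1,1,.9,.8,.7,.6,.5,.4,.3,.2,.1,.05,0):
    t=min(e,.8)
    c=np.array([.147-.18*np.cos(e)+.004*np.sin(e),.1+.18*np.sin(e)+.004*np.cos(e)])
    print(e,t,(c+.011*np.array([np.sin(t),np.cos(t)])).round(4))
E
```

```text
0.05 [343.3 159.7] [399.3 130.9]
0.1 [340.1 158.7] [395.9 130.2]
0.13 [338.3 158.2] [393.9 129.9]
0.16 [336.4 157.8] [392.  129.7]
0.2 [334.  157.4] [389.4 129.5]
0.25 [331.2 157.1] [386.3 129.4]
obs 336.8 158.8 392.8 132.0
1.18 0.8 [0.09   0.2756]
1.1 0.8 [0.0768 0.2699]
1 0.8 [0.061  0.2613]
0.9 0.8 [0.0461 0.2511]
0.8 0.8 [0.0324 0.2396]
0.7 0.7 [0.019  0.2274]
0.6 0.6 [0.0069 0.214 ]
0.5 0.5 [-0.0038  0.1995]
0.4 0.4 [-0.0129  0.1839]
0.3 0.3 [-0.0205  0.1675]
0.2 0.2 [-0.0264  0.1505]
0.1 0.1 [-0.0306  0.1329]
0.05 0.05 [-0.032  0.124]
0 0 [-0.033  0.115]
```

>>> {"name": "move_arm", "arguments": {
  "series": [
    [[-0.002,-0.004,-0.02,0,0,0,0],[-0.002,-0.008,-0.02,0,0,0,0],[-0.002,-0.01,-0.02,0,0,0,0],[-0.001,-0.012,-0.018,0,0,0,0],[0,-0.012,-0.014,0,0,0,0],[0,-0.006,0,0,0,0,0],[0,0,0,0,0,0,0]]
  ]
}}

```text
clock: 10.97
position: [0.5016, 0.1067, 0.2822]
ee_rot: [0.39, 0.921, 0.008, -0.004]
contact_force: [-0.2, 0.2, 0.3]
width: 0.0
```

>>> {"name": "move_arm", "arguments": {
  "series": [
    [[0,-0.004,-0.0015,0,0,0,0],[0,-0.004,-0.0015,0,0,0,0],[0,-0.003,-0.0015,0,0,0,0],[0,0,0,0,0,0,0]]
  ]
}}

```text
clock: 11.3
position: [0.5013, 0.0972, 0.2779]
ee_rot: [0.389, 0.921, 0.008, -0.003]
contact_force: [0.4, 0.7, -0.3]
width: -0.0002
```

>>> {"name": "move_arm", "arguments": {
  "series": [
    [[0,-0.003,-0.001,0,0,0,0],[0,-0.003,-0.001,0,0,0,0],[0,0,0,0,0,0,0]]
  ]
}}

```text
clock: 11.55
position: [0.501, 0.091, 0.2755]
ee_rot: [0.39, 0.921, 0.009, -0.004]
contact_force: [-0.3, 1.2, 0.0]
width: -0.0
```

>>> {"name": "move_arm", "arguments": {
  "series": [
    [[0,-0.003,-0.001,0,0,0,0],[0,-0.003,-0.001,0,0,0,0],[0,0,0,0,0,0,0]]
  ]
}}

```text
clock: 11.8
position: [0.5013, 0.0855, 0.2733]
ee_rot: [0.389, 0.921, 0.009, -0.003]
contact_force: [0.1, 1.6, -0.5]
width: 0.0001
```

>>> {"name": "move_arm", "arguments": {
  "series": [
    [[0,-0.0047,-0.002,0,0,0,0],[0,-0.0047,-0.0022,0,0,0,0],[0,-0.0047,-0.0024,0,0,0,0],[0,-0.0046,-0.0026,0,0,0,0],[0,-0.0046,-0.0028,0,0,0,0],[0,-0.0044,-0.003,0,0,0,0],[0,0,0,0,0,0,0]]
  ]
}}

```text
clock: 12.38
position: [0.5005, 0.0563, 0.2582]
ee_rot: [0.39, 0.921, 0.008, -0.005]
contact_force: [0.5, 0.4, -0.1]
width: -0.0
```

>>> {"name": "move_arm", "arguments": {
  "series": [
    [[0,-0.0044,-0.003,0,0,0,0],[0,-0.0044,-0.003,0,0,0,0],[0,-0.0043,-0.0032,0,0,0,0],[0,-0.0042,-0.0034,0,0,0,0],[0,-0.0042,-0.0036,0,0,0,0],[0,-0.004,-0.0036,0,0,0,0],[0,0,0,0,0,0,0]]
  ]
}}

```text
clock: 12.97
position: [0.5006, 0.0313, 0.2379]
ee_rot: [0.39, 0.921, 0.009, -0.005]
contact_force: [-0.3, 0.1, 1.2]
width: -0.0003
```

```bash
python3 look.py 8 side
```

```text
12.9667 [0.5006 0.0313 0.2379] [ 0.39   0.921  0.009 -0.005] [ 0.4   0.36  1.67 -0.72  1.51  2.15] [-0.3  0.1  1.2]
```

View pics/side8.png

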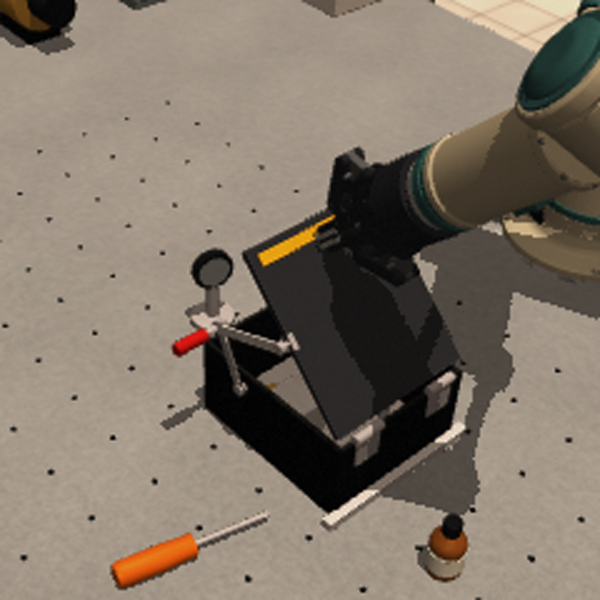

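>>> {"name": "move_arm", "arguments": {
  "series": [
    [[0,-0.0034,-0.003,0.025,0,0,0],[0,-0.0034,-0.003,0.025,0,0,0],[0,-0.0033,-0.003,0.025,0,0,0],[0,-0.0033,-0.0032,0.025,0,0,0],[0,-0.003,-0.0033,0.025,0,0,0],[0,-0.003,-0.0033,0.025,0,0,0],[0,-0.003,-0.0034,0.025,0,0,0],[0,-0.003,-0.0034,0.025,0,0,0],[0,0,0,0,0,0,0]]
  ]
}}

```text
clock: 13.77
position: [0.5007, 0.0052, 0.2133]
ee_rot: [0.295, 0.955, 0.008, -0.003]
contact_force: [-0.2, -0.8, -0.1]
width: 0.0001
```

>>> {"name": "move_arm", "arguments": {
  "series": [
    [[0,-0.0027,-0.0036,0.025,0,0,0],[0,-0.0027,-0.0036,0.025,0,0,0],[0,-0.0027,-0.0036,0.025,0,0,0],[0,-0.0026,-0.0037,0.025,0,0,0],[0,-0.0023,-0.0039,0.025,0,0,0],[0,-0.0023,-0.0039,0.025,0,0,0],[0,-0.0023,-0.0039,0.025,0,0,0],[0,-0.0022,-0.0039,0.025,0,0,0],[0,0,0,0,0,0,0]]
  ]
}}

```text
clock: 14.52
position: [0.5007, -0.014, 0.1825]
ee_rot: [0.198, 0.98, 0.008, -0.002]
contact_force: [0.4, 0.5, -0.4]
width: -0.0003
```

```bash
python3 look.py 9 side top
```

```text
14.5167 [ 0.5007 -0.014   0.1825] [ 0.198  0.98   0.008 -0.002] [ 0.11  0.25  1.77 -0.43  1.2   1.83] [ 0.4  0.5 -0.4]
```

View pics/side9.png

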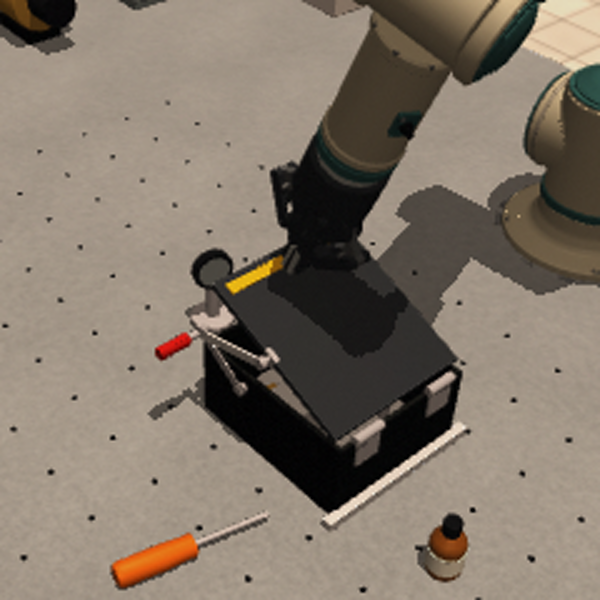

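View pics/top9.png

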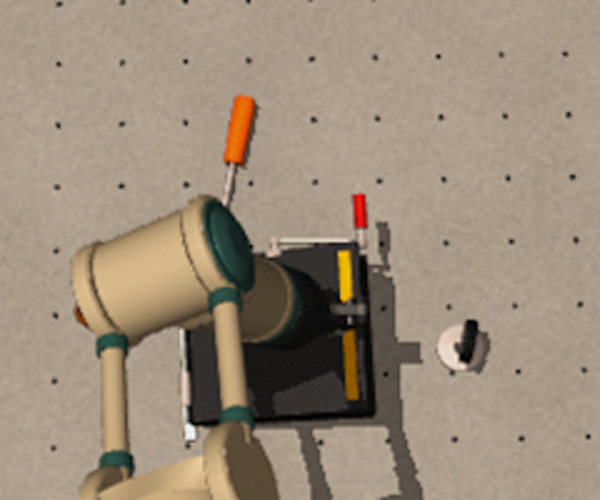

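>>> {"name": "move_arm", "arguments": {
  "series": [
    [[0,-0.002,-0.004,0.025,0,0,0],[0,-0.0019,-0.0041,0.025,0,0,0],[0,-0.0019,-0.0041,0.025,0,0,0],[0,-0.0018,-0.0042,0.025,0,0,0],[0,-0.0015,-0.0042,0.025,0,0,0],[0,-0.0015,-0.0042,0.025,0,0,0],[0,-0.0015,-0.0043,0.025,0,0,0],[0,-0.0014,-0.0043,0.025,0,0,0],[0,0,0,0,0,0,0]]
  ]
}}

```text
clock: 15.37
position: [0.5008, -0.0268, 0.149]
ee_rot: [0.1, 0.995, 0.009, -0.002]
contact_force: [0.7, 0.1, -0.2]
width: 0.0002
```

>>> {"name": "move_arm", "arguments": {
  "series": [
    [[0,-0.0011,-0.0044,0.025,0,0,0],[0,-0.001,-0.0044,0.025,0,0,0],[0,-0.001,-0.0044,0.025,0,0,0],[0,-0.001,-0.0044,0.025,0,0,0],[0,0,0,0,0,0,0]]
  ]
}}

```text
clock: 15.78
position: [0.5007, -0.0309, 0.1315]
ee_rot: [0.05, 0.999, 0.009, -0.001]
contact_force: [-0.4, -0.5, 0.5]
width: 0.0001
```

```bash
python3 look.py 10 side
```

```text
15.7833 [ 0.5007 -0.0309  0.1315] [ 0.05   0.999  0.009 -0.001] [-0.13  0.26  1.83 -0.12  1.04  1.48] [-0.4 -0.5  0.5]
```

View pics/side10.png

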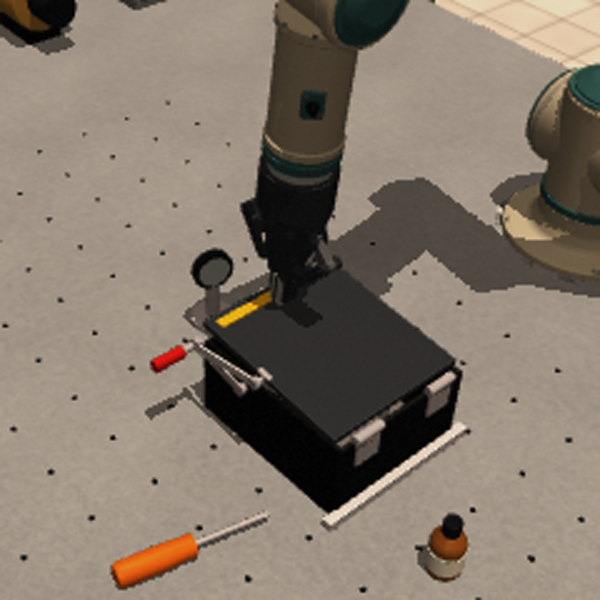

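>>> {"name": "move_arm", "arguments": {
  "series": [
    [[0,-0.0005,-0.003,0.03,0,0,0],[0,-0.0005,-0.003,0.03,0,0,0],[0,-0.0005,-0.003,0.03,0,0,0],[0,0,-0.002,0.01,0,0,0],[0,0,0,0,0,0,0]]
  ]
}}

```text
clock: 16.25
position: [0.501, -0.0322, 0.1208]
ee_rot: [0.0, 1.0, 0.009, -0.0]
contact_force: [-0.2, 0.8, -0.2]
width: -0.0
```

>>> {"name": "move_arm", "arguments": {
  "series": [
    [[0,0,-0.001,0,0,0,0],[0,0,-0.0005,0,0,0,0],[0,0,0,0,0,0,0]]
  ]
}}

```text
clock: 16.5
position: [0.5012, -0.0318, 0.1196]
ee_rot: [0.0, 1.0, 0.01, 0.0]
contact_force: [-0.8, -0.3, 0.5]
width: -0.0004
```

>>> {"name": "move_arm", "arguments": {
  "series": [
    [[0,0,-0.001,0,0,0,0],[0,0,0,0,0,0,0]]
  ]
}}

```text
clock: 16.67
position: [0.5012, -0.0319, 0.1185]
ee_rot: [0.0, 1.0, 0.01, 0.0]
contact_force: [0.0, -0.8, 0.5]
width: -0.0
```

>>> {"name": "move_arm", "arguments": {
  "series": [
    [[0,0,-0.0005,0,0,0,0],[0,0,0,0,0,0,0]]
  ]
}}

```text
clock: 16.83
position: [0.5012, -0.0319, 0.118]
ee_rot: [-0.0, 1.0, 0.009, 0.0]
contact_force: [-0.4, 0.2, 0.1]
width: 0.0001
```

>>> {"name": "move_arm", "arguments": {
  "series": [
    [[0,0,-0.0005,0,0,0,0],[0,0,0,0,0,0,0]]
  ]
}}

```text
clock: 17.0
position: [0.5011, -0.032, 0.1175]
ee_rot: [-0.0, 1.0, 0.009, 0.0]
contact_force: [0.1, 0.6, 1.0]
width: 0.0002
```

>>> {"name": "move_arm", "arguments": {
  "series": [
    [[0,0,-0.0005,0,0,0,0],[0,0,0,0,0,0,0]]
  ]
}}

```text
clock: 17.17
position: [0.5011, -0.0321, 0.1169]
ee_rot: [-0.0, 1.0, 0.009, -0.0]
contact_force: [-1.1, 0.1, -0.5]
width: -0.0004
```

>>> {"name": "move_arm", "arguments": {
  "series": [
    [[0,0,-0.0005,0,0,0,0],[0,0,0,0,0,0,0]]
  ]
}}

```text
clock: 17.33
position: [0.5011, -0.0322, 0.1165]
ee_rot: [0.0, 1.0, 0.009, -0.0]
contact_force: [0.6, -0.2, 0.7]
width: 0.0003
```

>>> {"name": "move_arm", "arguments": {
  "series": [
    [[0,0,-0.0005,0,0,0,0],[0,0,0,0,0,0,0]]
  ]
}}

```text
clock: 17.5
position: [0.5011, -0.0321, 0.1159]
ee_rot: [0.0, 1.0, 0.009, -0.0]
contact_force: [0.2, 0.3, 0.2]
width: -0.0002
```

>>> {"name": "move_arm", "arguments": {
  "series": [
    [[0,0,-0.0004,0,0,0,0],[0,0,0,0,0,0,0]]
  ]
}}

```text
clock: 17.67
position: [0.5011, -0.0322, 0.1156]
ee_rot: [0.0, 1.0, 0.009, -0.0]
contact_force: [-0.2, 0.3, 0.0]
width: 0.0001
```

```bash
python3 look.py 11 side wrist
```

```text
17.6667 [ 0.5011 -0.0322  0.1156] [ 0.     1.     0.009 -0.   ] [-0.2   0.28  1.85 -0.    1.01  1.35] [-0.2  0.3  0. ]
```

View pics/side11.png

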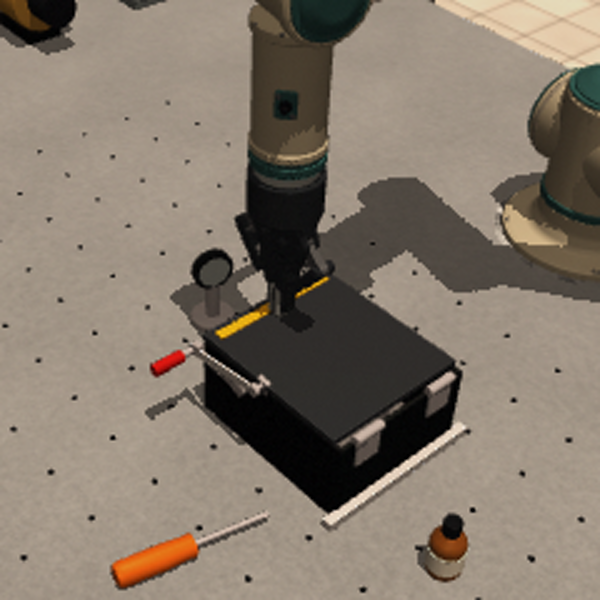

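View pics/wrist11.png

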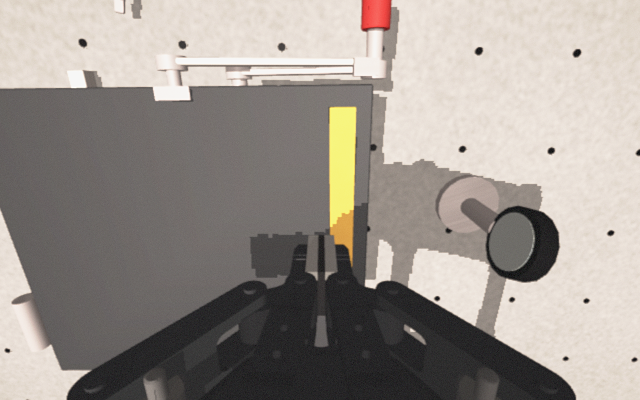

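>>> {"name": "move_arm", "arguments": {
  "series": [
    [[0,0,-0.0005,0,0,0,0],[0,0,0,0,0,0,0]]
  ]
}}

```text
clock: 17.93
position: [0.5011, -0.0322, 0.1151]
ee_rot: [0.0, 1.0, 0.009, 0.0]
contact_force: [0.7, -0.4, 0.0]
width: 0.0001
```

>>> {"name": "move_arm", "arguments": {
  "series": [
    [[0,0,-0.0005,0,0,0,0],[0,0,0,0,0,0,0]]
  ]
}}

```text
clock: 18.1
position: [0.5011, -0.0322, 0.115]
ee_rot: [0.0, 1.0, 0.009, 0.0]
contact_force: [-2.2, -0.3, 3.8]
width: -0.0002
```

>>> {"name": "move_arm", "arguments": {
  "series": [
    [[0,0,-0.0004,0,0,0,0],[0,0,0,0,0,0,0]]
  ]
}}

```text
clock: 18.27
position: [0.5012, -0.0322, 0.115]
ee_rot: [0.0, 1.0, 0.009, 0.0]
contact_force: [-2.4, -0.2, 6.6]
width: 0.0001
```

>>> {"name": "move_arm", "arguments": {
  "series": [
    [[0,0,-0.0004,0,0,0,0],[0,0,0,0,0,0,0],[0,0,0,0,0,0,0]]
  ]
}}

```text
clock: 18.52
position: [0.5012, -0.0322, 0.115]
ee_rot: [0.0, 1.0, 0.009, 0.0]
contact_force: [-2.7, 0.1, 8.8]
width: 0.0003
```

```bash
python3 look.py 12 side; python3 - <<'E'
from h import *
p=[.4978,.0467,.0147]
for e in (0,.02,.05):
  print(e,[proj("side",b2w(p,lidpt(1.31-e,x,r,.004))).round(1).tolist() for x,r in ((.085,.202),(.085,.01))])
import cv2
a=cv2.imread("pics/side12_raw.png")[180:270,280:420];cv2.imwrite("pics/s12c.png",cv2.resize(a,None,fx=5,fy=5,interpolation=cv2.INTER_CUBIC))
E
```

```text
18.5167 [ 0.5012 -0.0322  0.115 ] [0.    1.    0.009 0.   ] [-0.2   0.28  1.85 -0.    1.01  1.35] [-2.7  0.1  8.8]
0 [[301.2, 192.0], [352.9, 235.5]]
0.02 [[301.2, 190.8], [352.9, 235.5]]
0.05 [[301.2, 189.1], [352.9, 235.4]]
```

View pics/s12c.png

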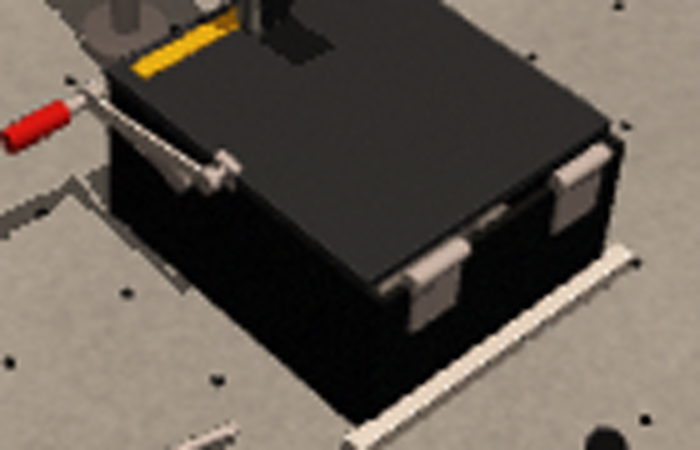

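>>> {"name": "move_arm", "arguments": {
  "series": [
    [[0,0,0.002,0,0,0,0],[0,0,0.005,0,0,0,0],[0,0,0.01,0,0,0,0],[0,0,0.02,0,0,0,0],[0,0,0.03,0,0,0,0],[0,0,0.03,0,0,0,0],[0,0,0.03,0,0,0,0],[0,0,0.02,0,0,0,0],[0,0,0,0,0,0,0],[0,0,0,0,0,0,0]]
  ]
}}

```text
clock: 19.4
position: [0.5018, -0.0322, 0.2624]
ee_rot: [0.0, 1.0, 0.009, 0.002]
contact_force: [-0.4, -0.4, -0.1]
width: -0.0002
```

```bash
python3 look.py 13 side top; python3 - <<'E'
import cv2
a=cv2.imread("pics/side13_raw.png")[160:280,260:420];cv2.imwrite("pics/s13c.png",cv2.resize(a,None,fx=5,fy=5,interpolation=cv2.INTER_CUBIC))
E
```

```text
19.4 [ 0.5018 -0.0322  0.2624] [0.    1.    0.009 0.002] [-0.2   0.15  1.62 -0.    1.37  1.35] [-0.4 -0.4 -0.1]
```

View pics/s13c.png

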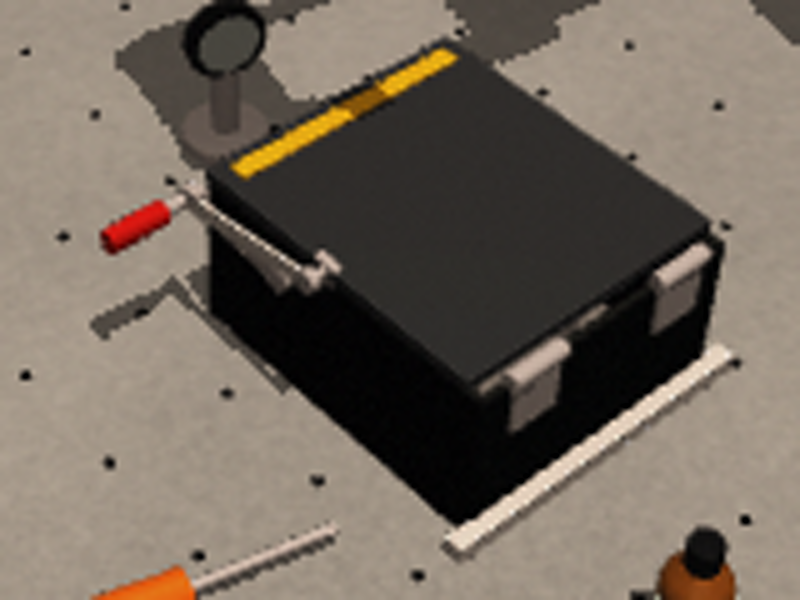

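View pics/top13.png

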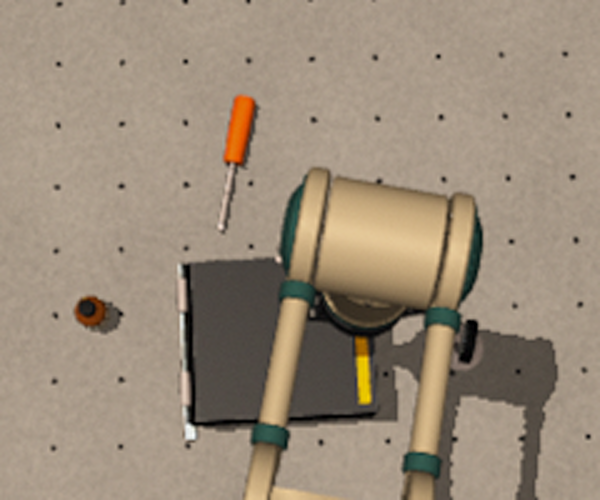

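```bash
python3 -c "
from rig import manip
print(manip.sign_off())"
```

```text
the job is handed in; nothing more can be done
None
```

I unlocked the stay, closed the lid fully and handed the job in at about 19.4 s. `sign_off` gives no verdict, so the result rests on my own checks.

- **Unlocking:** I pushed the red knob from its hinge side with closed fingertips, without pinching. It moved up and past centre to a knee angle of about 0.9–1.0 rad, estimated from the pictures and the stay's geometry. The highest force I read was about 9 N.
- **Lowering the lid:** I pushed the outer face near the free edge along its arc. The force stayed below about 2 N until the lid met its stop.
- **Pressing shut:** At the stop the fingertips were at z = 0.104 m, the height expected for a level lid. The force rose from 0 to about 9 N with no further movement.
- **After letting go:** I lifted the arm about 15 cm clear, and the force returned to about zero. The last pictures show the lid level and shut, with its near corner within 1–3 pixels of the predicted shut position. The bottle and screwdriver look unmoved. The lens post also looks unmoved, though the arm partly hid it in the last top view.

No check failed, but the wrist force is only read at the end of each move, so a short peak within a move would not show.

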